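# Clip the cordless earth-check probe onto the stud

### The job

Pinch the two upright lugs of the cordless probe together so that its hook comes out, bring the open hook round the brass stud of the earth block, feeling gently for the stud, and let go so that the sprung hook closes on it. Leave the probe clipped to the stud and standing flat on the worktop; do not push hard against the block, and leave the specimen pot behind it and the yellow cassette beside the probe where they are.

Things in the scene. Friction and masses are not known exactly. Their poses are not given: they have to be found in the camera images.
- probe_grip (a point): Centre of the probe, half-way up its lugs, 52 mm above its underside. x axis to the hook, y left, z up. In mm from here (z from the underside): two upright lugs 24 wide, up to z = 72: yellow, fixed, x = 12 to 20; red, sliding (the plunger), x = -32 to -24. 52 over their outer faces, 41 (x = -21 to 20) when the red one is pushed fully, 11, to the yellow one.
- probe: Cordless grabber probe, loose, about 0.2 kg, standing flat on the worktop. Origin on its underside, straight below probe_grip; same axes; mm from there. Grey body with a yellow band, x = -46 to 20, 28 wide, 34 high; round black nose, 18 diameter, axis at y = 0, z = 22, from x = 20 to its flat end at x = 62.
- hook (a point): Probe's steel hook, 4 mm wire, moves with the red lug;  middle of its cross-bar, at rest 67 ahead, 1.25 left of the probe's origin, z = 22 (mm). Shank at y = -5.5; cross-bar runs on from it to y = 10 and ends in a barb (inner side y = 6) pointing 2.5 back: the mouth opens to +y. Pushed fully the bar lies at x = 76 to 80, the barb's back at 73.5, 11.5 ahead of the nose.
- probe_jaw (a point): Point on the probe where a clipped stud's axis comes to lie: 66 mm ahead and 1 mm left of probe_grip, 22 mm above the underside; same axes. The stud goes in sideways, past the barb's end, until the hook's shank (its inner side 4.5 mm right of this point) meets it.
- plunger (a joint): How far the red lug and hook are pushed out, m: 0 at rest, 0.011 fully. A spring returns it (2.8 N at rest, 5 N fully out). About 0.0036 when the hook has closed on the 8 mm stud; 0.006 or more if the stud is only pinched by the barb; 0 if the hook has missed.
- earth_block: Earth block, fixed: grey plate 8 mm high, 56 wide (y), x = -26 to 38 mm of its origin, on the worktop under the middle of its black window. x: away from the robot; z up. A rigid brass stud, 8 mm diameter, top 38 mm above the worktop (collar 15 mm diameter up to 11.5), clamped in the window anywhere from x = -15 to 15, y = -6 to 6; where is not measured: feel or see.
- pot: Bystander: specimen pot, white with a white lid, 49 mm diameter, 65 high, behind the block; origin at the centre of its underside.
- yellow_cassette: Bystander: small yellow-orange cassette, 29x41x6 mm, flat on the worktop beside the probe, before the laptop; origin under its centre.

How it is judged:
On the way, in this order (a step that is already met when the one before it is completed fails the run):
1. the hook is pushed out to at least 9.5 mm with the probe's nose over the earth block (value of joint plunger above 0.0095 m and horizontal distance between probe_jaw and earth_block below 0.03 m), for 0.1 s.
2. the hook has sprung back onto the stud (value of joint plunger between 0.0025 and 0.0052 m and contact force between probe and earth_block above 2 N), for 0.2 s.
At the end, for the whole second after the job is handed in: The hook grips the stud: plunger between 2.5 and 5.2 mm, the jaw point within 19 mm of the block's origin along x and 11 mm along y, probe and block pressing with more than 2 N; probe flat on the worktop (tilt under 0.1 rad, underside within 4 mm of it), at rest (all of step 2 and y of probe_jaw in the frame of earth_block between -0.011 and 0.011 m and x of probe_jaw in the frame of earth_block between -0.019 and 0.019 m and angle between probe's own z axis and vertical below 0.1 rad and height (world z) of probe below 0.004 m and linear speed of probe below 0.01 m/s); the robot touches nothing.
It fails at once if the probe presses on the earth block or its stud with more than 12 N (contact force between probe and earth_block above 12 N).
It fails at once if the specimen pot is moved by more than 15 mm (distance of pot from where it was at the start of the episode above 0.015 m).
It fails at once if the yellow cassette is moved by more than 15 mm (distance of yellow_cassette from where it was at the start of the episode above 0.015 m).
It also fails if it takes over 54 s, if anything falls off the work surface, if the arm or the gripper's body presses on something with over 40 N, if the wrist force passes 120 N, or if a joint passes its speed limit or range.

### The arm

A 6-joint arm with a two-finger parallel gripper is mounted at the origin on a cart in front of the work surface, level with it; the furniture and walls round the work are solid. World frame = base frame: x ahead of the robot, y to its left, z up, the work surface at z = 0. Lengths are in m, angles in rad, forces in N, time in s.
With the tool pointing down it reaches from about 0.325 to 0.925 m from the base axis. Payload 3.1 kg.
Tool frame: the origin (TCP) lies at the centre of the arm's flange, where the gripper is bolted on; the fingertips stand 173 mm ahead of it and the grasp point (between the pads) lies 155 mm ahead of it (arm.grip_depth is the distance from the TCP to the grasp point, in m); y points along the fingers, z is the direction in which the jaws open and shut, and the axes are right-handed (so a half turn about y gives the same grasp; the last joint's range is limited). The gripper opens to 85 mm and grips with 20 to 120 N. Pads are 22 mm wide; open, the fingers measure 114 mm over their backs; the gripper's body (76 mm by 85 mm) begins 54 mm behind the grasp point. The pads swing forward as they close: fully open they stand 13 mm farther back than shut.
Start: joints at [-1.345, 0.217, 1.613, -0, 1.311, -0.112], TCP at [0.207, -0.59, 0.405] pointing down, gripper open.
Joint ranges: [-2.75, 2.75], [-0.78, 2.1], [0.31, 2.55], [-1.13, 4.27], [0.13, 2.63], [-2.58, 2.58]. Speed limits (rad/s): [2.79, 2.79, 3.14, 3.14, 3.14, 3.14].

### API

Orientations are given as a 3x3 rotation matrix whose columns are the frame's x, y, z axes.
In Python, from plant import arm, viewer, ticket gives the robot as it stands.
- The arm moves only by the tool move_arm, never from a script. Its argument "targets" is a list of rows, each a list of 2 entries, a list of its own where there are three numbers: the shift along the world's x, y, z in mm, then the turn about the world's z in rad. In form: [[[tx, ty, tz], turn], ...]. A call has 1 to 10 rows; each row shifts and turns the commanded pose from where the row before left it; what a row does not reach is not made up. A row lasts 1/10 s, in which the tool goes at most 50 mm and 8.59 degrees, less where a joint would pass 70% of its speed; a pose out of reach is approached as far as the arm can. A call with a gripper value outside its range is refused whole. "hand" is the closure, from 0 (fully open) to 1 (shut), set as the call begins (left out, the last holds). The fingers move at their own pace and stop on an object; the grip force is fixed at half the most. Time passes only in rows, so rows that do not move let the fingers close. It gives the time, the measured TCP pose, the force and the opening at its end, in the units of the state.
- arm.read_state(): the state, without advancing time (a new reading comes with each control period).
- viewer.read_camera(name): name is "side" or "top"; returns the picture (384x512x3 uint8, red, green, blue); there is no depth.
- viewer.camera_info(name): a dict with "fx", "fy", "cx", "cy" (pixels), "k1" (the pictures are not rectified: a ray, as slopes to the right and down, at radius r is drawn at 1 + k1 r^2 times it, then the intrinsics apply), "R" (3x3) and "t" (3): a world point X has camera coordinates R X + t. Camera axes: x right, y down, z forward; pixel columns grow to the right and rows downward; lengths in m; the calibration is good to about 2 mm. A picture is of the moment at which its call begins. camera_info takes no time and is no camera call.
- ticket.sign_off(): hands the job in, once; it reports no verdict.
The state is a dict: "t": time; "qpos": joint angles; "dq": joint speeds; "tau": joint torques, N m; "tcp_pos": TCP position; "tool_rot": TCP orientation; "force": force on the tool from outside, world axes, zero at the start; "ft_torque": the same for the moment, N m; "opening": opening from 0.0 (shut) to 1.0 (fully open).
Only numpy, scipy, OpenCV 4.12 (cv2) and the standard library are available. Lean on these libraries where they do the work, as an engineer would, in place of code of your own. Each camera call takes 0.05 s, during which the arm holds its last target. There are 200 camera calls.

## Working session

There is one attempt and no reset: what is moved stays moved. The work goes in short steps, Python scripts to look and compute and a tool call to move; the robot and the scene stay as the last step left them, time stands still between calls to the robot, and variables do not carry over. Pictures are saved under pics/ and viewed, about 8 in all and at most 12, crops included, and the job is handed in when it is done.

Besides the shell and the picture viewer there is one more tool, called after "Request:" by a JSON object that holds its "op" and its "data". move_arm: Moves the arm, as the interface text tells. Its arguments: {"type":"object","properties":{"targets":{"type":"array"},"hand":{"type":"number"}},"required":["targets"]}

```bash
mkdir -p pics
cat > h.py <<'E'
import numpy as np, cv2
from plant import arm, viewer, ticket
def snap(n,f,crop=None,s=1):
    im=viewer.read_camera(n)[:,:,::-1]
    cv2.imwrite(f'pics/{f}_full.png',im)
    if crop: x0,y0,x1,y1=crop; im=im[y0:y1,x0:x1]
    cv2.imwrite(f'pics/{f}.png',cv2.resize(im,None,fx=s,fy=s,interpolation=cv2.INTER_CUBIC))
def ray(n,u,v):
    c=viewer.camera_info(n); K=np.array([[c['fx'],0,c['cx']],[0,c['fy'],c['cy']],[0,0,1]])
    p=cv2.undistortPoints(np.array([[[u,v]]],float),K,np.array([c['k1'],0,0,0,0.]))[0,0]
    R=np.array(c['R']);t=np.array(c['t']); return -R.T@t, R.T@np.array([p[0],p[1],1])
def atz(n,u,v,z):
    o,d=ray(n,u,v); return o+d*(z-o[2])/d[2]
def proj(n,X):
    c=viewer.camera_info(n); q=np.array(c['R'])@X+c['t']; a=q[:2]/q[2]; a=a*(1+c['k1']*(a@a))
    return np.array([c['fx']*a[0]+c['cx'],c['fy']*a[1]+c['cy']])
E
python3 - <<'E'
from h import *
snap('top','t0',None,1.5); snap('side','s0',None,1.5)
for n in('top','side'):
    c=viewer.camera_info(n); print(n,c, -np.array(c['R']).T@c['t'])
s=arm.read_state();print(s['tcp_pos'],s['tool_rot'],s['t'])
E
```

```text
top {'fx': 422.1514599216017, 'fy': 422.1514599216017, 'cx': 254.0291447096322, 'cy': 188.8879255064261, 'k1': -0.08203353718072924, 'R': array([[ 0.02960562, -0.99956054, -0.00149342],
       [-0.99080897, -0.02914905, -0.13209059],
       [ 0.13198901,  0.00539032, -0.99123652]]), 't': array([-0.32157011,  0.49575887,  0.8618817 ])} [ 0.3869637  -0.31162371  0.91933346]
side {'fx': 373.82744473050167, 'fy': 373.82744473050167, 'cx': 255.33098281477598, 'cy': 194.1783058109928, 'k1': -0.0981947945659939, 'R': array([[ 0.90884114, -0.41656214,  0.0219945 ],
       [-0.15423008, -0.38454881, -0.91012927],
       [ 0.38758336,  0.82377072, -0.41374019]]), 't': array([-0.60895522,  0.01737296,  0.96407296])} [ 0.18246435 -1.04116201  0.42808103]
[ 0.20707678 -0.5893203   0.40347034] [[-9.43487391e-01 -4.92952493e-04  3.31408057e-01]
 [-3.31408333e-01  2.14278310e-03 -9.43484989e-01]
 [-2.45042306e-04 -9.99997583e-01 -2.18505740e-03]] 0.1
```

View pics/t0.png

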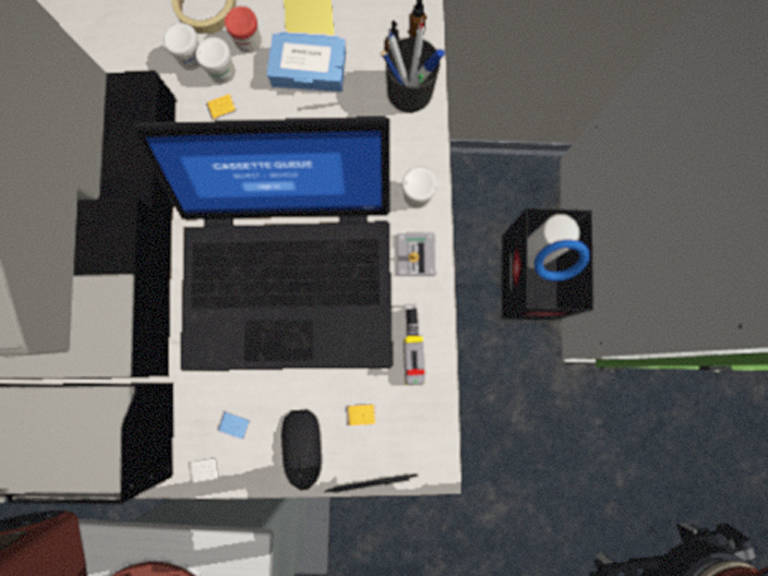

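View pics/s0.png

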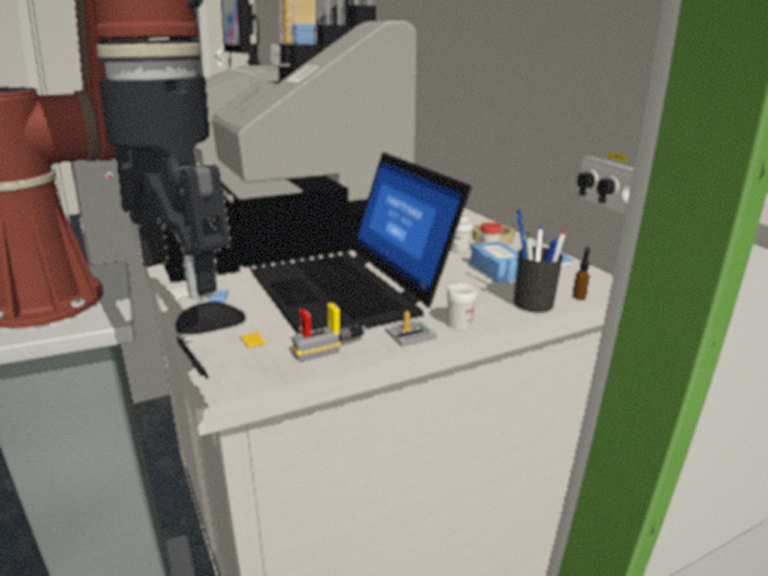

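The top view shows the probe around (413,350) pointing +x, the block around (415,255), the pot at (419,186) and the cassette at (361,414). I'll enlarge these.

Run:
```python
import cv2
a=cv2.imread('pics/t0_full.png')[145:265,235:315]; b=cv2.imread('pics/s0_full.png')[190:245,185:325]
cv2.imwrite('pics/t1.png',cv2.resize(a,None,fx=5,fy=5,interpolation=cv2.INTER_CUBIC))
cv2.imwrite('pics/s1.png',cv2.resize(b,None,fx=5.7,fy=5.7,interpolation=cv2.INTER_CUBIC))
```

```text
(no output)
```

View pics/t1.png

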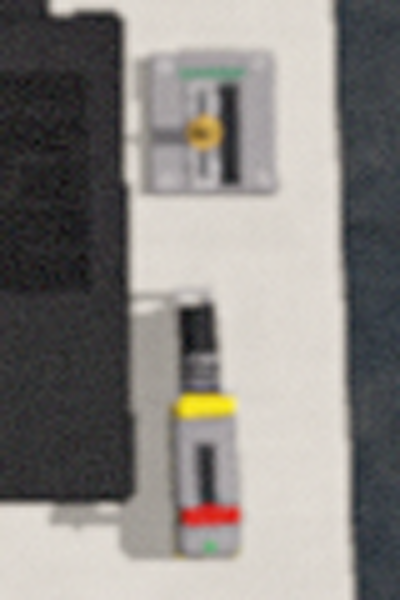

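View pics/s1.png

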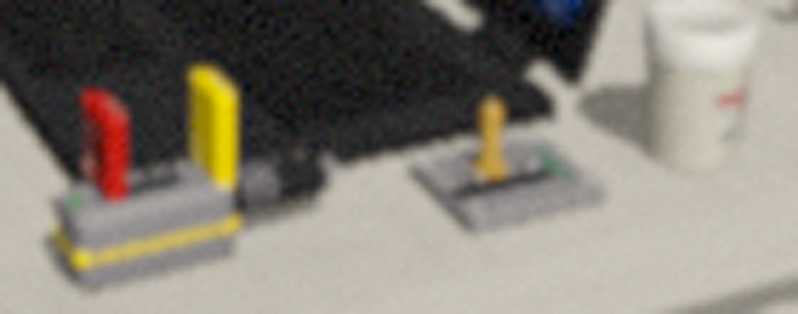

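Run:
```python
from h import *
np.set_printoptions(precision=4,suppress=True)
T=lambda u,v,z:atz('top',235+u/5,145+v/5,z)
S=lambda u,v,z:atz('side',185+u/5.7,190+v/5.7,z)
for n,p in dict(bTL=(150,52,.008),bTR=(272,52,.008),bBL=(147,190,.008),bBR=(277,192,.008),winT=(230,84,.008),winB=(230,184,.008),studtop=(204,131,.038),
 yTL=(177,397,.072),yTR=(235,397,.072),yBL=(177,417,.072),yBR=(235,417,.072),rTL=(182,508,.072),rTR=(240,508,.072),rBL=(182,525,.072),rBR=(240,525,.072),
 backL=(178,556,.034),backR=(237,556,.034),noseL=(180,306,.022),noseR=(214,306,.022),laptop_edge=(128,400,.015),edge=(345,400,0)).items(): print(n,T(*p))
for n,p in dict(stud=(491,100,.038),yel=(213,74,.072),red=(105,95,.072),plateL=(412,170,.008),plateB=(470,222,.008),plateR=(605,190,.008)).items(): print('side',n,S(*p))
```

```text
bTL [ 0.5834 -0.3286  0.008 ]
bTR [ 0.585  -0.3824  0.008 ]
bBL [ 0.5219 -0.3289  0.008 ]
bBR [ 0.5227 -0.3857  0.008 ]
winT [ 0.5701 -0.3641  0.008 ]
winB [ 0.5257 -0.3651  0.008 ]
studtop [ 0.5435 -0.3518  0.038 ]
yTL [ 0.429  -0.3419  0.072 ]
yTR [ 0.4297 -0.3652  0.072 ]
yBL [ 0.421  -0.3421  0.072 ]
yBR [ 0.4217 -0.3653  0.072 ]
rTL [ 0.3849 -0.345   0.072 ]
rTR [ 0.3855 -0.3681  0.072 ]
rBL [ 0.3782 -0.3452  0.072 ]
rBR [ 0.3788 -0.3683  0.072 ]
backL [ 0.3649 -0.3454  0.034 ]
backR [ 0.3656 -0.3699  0.034 ]
noseL [ 0.4703 -0.344   0.022 ]
noseR [ 0.4707 -0.3585  0.022 ]
laptop_edge [ 0.4299 -0.3231  0.015 ]
edge [ 0.4333 -0.4176  0.    ]
side stud [ 0.5508 -0.3471  0.038 ]
side yel [ 0.4299 -0.3476  0.072 ]
side red [ 0.3862 -0.3494  0.072 ]
side plateL [ 0.5193 -0.3395  0.008 ]
side plateB [ 0.5223 -0.3876  0.008 ]
side plateR [ 0.5851 -0.3852  0.008 ]
```

Block origin is about (0.548, -0.356), stud about (0.546, -0.352). The probe origin is about (0.409, -0.3545) with yaw about 0.065. The sizes agree with those given. Next I move above the probe.

Request:
{"op": "move_arm", "data": {"targets": [[[20, 23.5, 0], 0.13], [[20, 23.5, 0], 0.13], [[20, 23.5, 0], 0.13], [[20, 23.5, 0], 0.13], [[20, 23.5, 0], 0.13], [[20, 23.5, 0], 0.13], [[20, 23.5, 0], 0.13], [[20, 23.5, 0], 0.13], [[20, 23.5, 0], 0.13], [[22, 23.5, 0], 0.13]], "hand": 0}}

```text
t: 1.1
tcp_pos: [0.4096, -0.3534, 0.4041]
tool_rot: [[0.072, -0.001, 0.997], [-0.997, 0.001, 0.072], [-0.001, -1.0, -0.001]]
force: [-0.5, 0.0, -0.9]
opening: 1.0
```

Request:
{"op": "move_arm", "data": {"targets": [[[0, 0, -25], 0], [[0, 0, -25], 0], [[0, 0, -25], 0], [[0, 0, -25], 0], [[0, 0, 0], 0], [[0, 0, 0], 0]]}}

```text
t: 1.7
tcp_pos: [0.409, -0.3544, 0.3042]
tool_rot: [[0.067, -0.001, 0.998], [-0.998, 0.001, 0.067], [-0.002, -1.0, -0.001]]
force: [0.5, -0.4, 1.2]
opening: 1.001
```

Run:
```python
from h import *
np.set_printoptions(precision=4,suppress=True)
s=arm.read_state();print(s['t'],s['tcp_pos'],s['tool_rot'],s['qpos'],s['force'],s['opening'])
snap('side','s2',(150,60,350,240),3.9)
```

```text
1.7 [ 0.409  -0.3544  0.3042] [[ 0.067  -0.0013  0.9978]
 [-0.9978  0.0014  0.067 ]
 [-0.0015 -1.     -0.0012]] [-0.8438  0.1506  1.8925  0.      1.1003 -0.9108] [ 0.4702 -0.4162  1.1552] 1.00103150879264
```

View pics/s2.png

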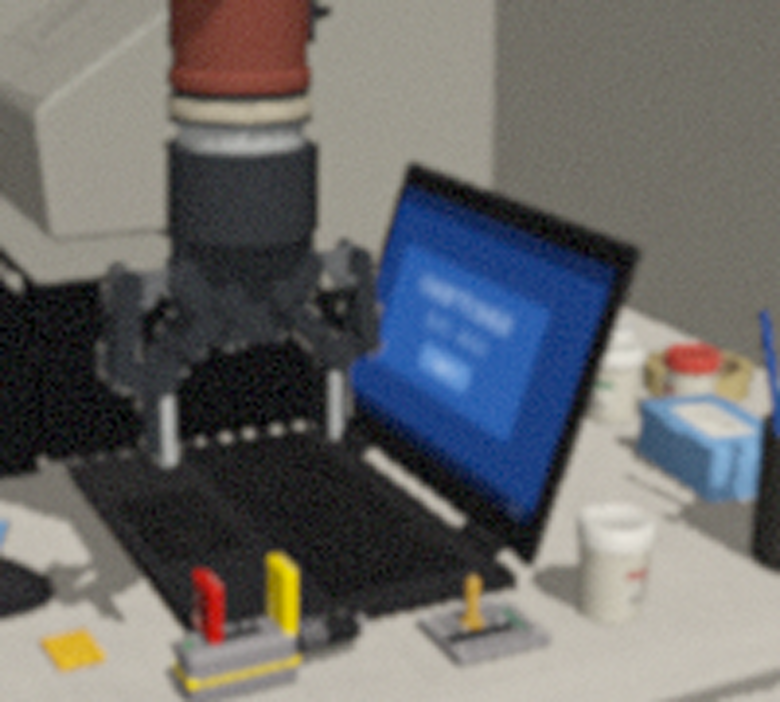

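The gripper is centred over the lugs (fingers at columns 165 and 337, lugs at 208 and 283) and the approach is clear. Descending, then pinching.

Request:
{"op": "move_arm", "data": {"targets": [[[0, 0, -20], 0], [[0, 0, -20], 0], [[0, 0, -20], 0], [[0, 0, -20], 0], [[0, 0, -13], 0], [[0, 0, 0], 0], [[0, 0, 0], 0]]}}

```text
t: 2.45
tcp_pos: [0.4096, -0.3552, 0.2128]
tool_rot: [[0.067, 0.001, 0.998], [-0.998, -0.001, 0.067], [0.001, -1.0, 0.001]]
force: [0.2, -1.1, 0.2]
opening: 1.001
```

Request:
{"op": "move_arm", "data": {"targets": [[[0, 0, 0], 0], [[0, 0, 0], 0], [[0, 0, 0], 0], [[0, 0, 0], 0], [[0, 0, 0], 0], [[0, 0, 0], 0], [[0, 0, 0], 0], [[0, 0, 0], 0]], "hand": 1}}

```text
t: 3.25
tcp_pos: [0.4111, -0.3555, 0.2146]
tool_rot: [[0.066, 0.006, 0.998], [-0.998, -0.003, 0.066], [0.003, -1.0, 0.005]]
force: [2.3, 1.8, 7.4]
opening: 0.459
```

Run:
```python
from h import *
np.set_printoptions(precision=4,suppress=True)
s=arm.read_state();print(s['t'],s['tcp_pos'],s['tool_rot'],s['force'],s['opening'])
snap('side','s3',(180,150,330,250),5.3)
snap('top','t3')
```

```text
3.25 [ 0.4111 -0.3555  0.2146] [[ 0.0659  0.0056  0.9978]
 [-0.9978 -0.0028  0.0659]
 [ 0.0032 -1.      0.0054]] [2.3326 1.7727 7.3688] 0.4586259407251496
```

View pics/s3.png

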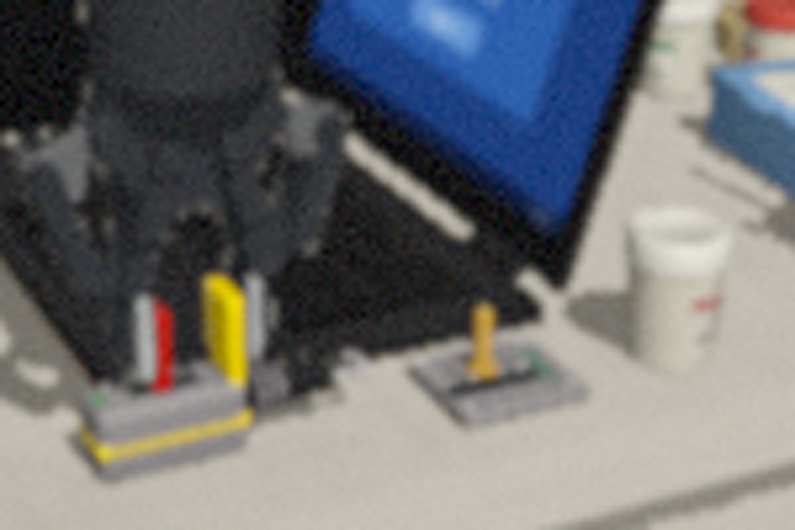

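The hook is out ((355,355) in the crop) and both lugs are pinched. The wrist is pushed up about 3 mm, so I'll relieve that and lift slightly.

Request:
{"op": "move_arm", "data": {"targets": [[[0, 0, 1.5], 0], [[0, 0, 1.5], 0], [[0, 0, 1.5], 0], [[0, 0, 0.5], 0], [[0, 0, 0], 0], [[0, 0, 0], 0]]}}

```text
t: 3.95
tcp_pos: [0.4089, -0.3545, 0.2163]
tool_rot: [[0.067, -0.001, 0.998], [-0.998, 0.001, 0.067], [-0.001, -1.0, -0.001]]
force: [0.1, -0.8, -1.3]
opening: 0.458
```

Run:
```python
from h import *
np.set_printoptions(precision=4,suppress=True)
s=arm.read_state();print(s['t'],s['tcp_pos'],s['tool_rot'],s['force'],s['opening'])
snap('top','t4',(245,155,325,255),6)
```

```text
3.95 [ 0.4089 -0.3545  0.2163] [[ 0.0669 -0.0006  0.9978]
 [-0.9978  0.0006  0.0669]
 [-0.0006 -1.     -0.0005]] [ 0.0846 -0.8117 -1.3374] 0.4582741262731135
```

View pics/t4.png

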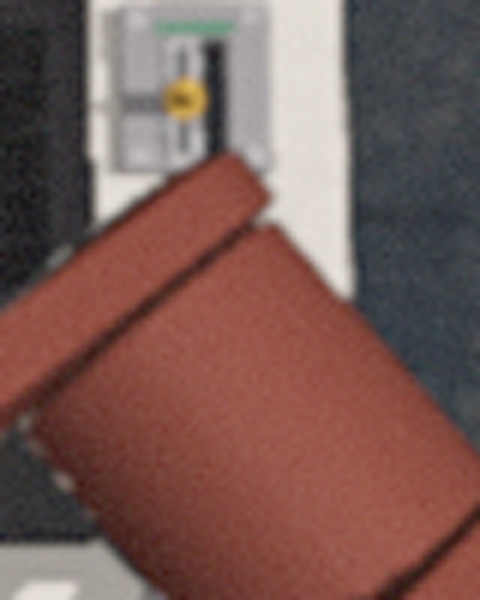

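The arm hides the hook from above. The brass circle is 16 mm wide, so it is the collar (z = 11.5 mm), and I recompute the stud from that.

Run:
```python
from h import *
np.set_printoptions(precision=4,suppress=True)
print(atz('top',245+184/6,155+99/6,.0115),atz('top',245+181/6,155+97/6,.038))
im=cv2.imread('pics/t4_full.png')[163:182,262:290]; 
im=cv2.imread('pics/s3_full.png')
hsv=cv2.cvtColor(im,cv2.COLOR_BGR2HSV); m=cv2.inRange(hsv,(10,110,60),(25,255,255)); m[:, :260]=0; m[:,285:]=0; m[:195]=0;m[235:]=0
ys,xs=np.nonzero(m)
for y in range(ys.min(),ys.max()+1): print(y,xs[ys==y].min(),xs[ys==y].max(),end='; ')
print()
for x,y in [(.5435,-.3518),(.546,-.352),(.541,-.353),(.548,-.352),(.546,-.356)]:
  print(x,y,proj('side',np.array([x,y,.038])),proj('side',np.array([x,y,.0115])))
```

```text
[ 0.5475 -0.3527  0.0115] [ 0.5435 -0.3505  0.038 ]
207 271 272; 208 269 273; 209 269 273; 210 269 273; 211 269 273; 212 269 272; 213 269 272; 214 270 271; 215 270 271; 216 270 272; 217 269 272; 218 268 272; 219 269 273; 220 270 273; 221 271 272; 
0.5435 -0.3518 [269.254  208.9036] [268.8294 218.9542]
0.546 -0.352 [270.2527 208.7572] [269.8158 218.8003]
0.541 -0.353 [268.5218 209.302 ] [268.1055 219.3698]
0.548 -0.352 [271.0193 208.6116] [270.5731 218.6477]
0.546 -0.356 [271.0274 209.4754] [270.5789 219.5465]
```

Stud is about (0.5475, -0.352). I'll square up, go ahead 45 mm, and look at the side view before feeling for the stud with the front of the hook bar.

Request:
{"op": "move_arm", "data": {"targets": [[[0, 0, 0], -0.034], [[0, 0, 0], -0.033], [[9, 0, 0], 0], [[9, 0, 0], 0], [[9, 0, 0], 0], [[9, 0, 0], 0], [[6, 0, 0], 0], [[3, 0, 0], 0], [[0, 0, 0], 0], [[0, 0, 0], 0]]}}

```text
t: 5.0
tcp_pos: [0.454, -0.3546, 0.2165]
tool_rot: [[0.0, -0.001, 1.0], [-1.0, 0.0, 0.0], [-0.0, -1.0, -0.001]]
force: [-0.4, -0.4, -2.4]
opening: 0.456
```

Run:
```python
from h import *
np.set_printoptions(precision=4,suppress=True)
s=arm.read_state();print(s['t'],s['tcp_pos'],s['tool_rot'],s['force'],s['opening'])
snap('side','s5',(200,170,310,245),7)
```

```text
5.0 [ 0.454  -0.3546  0.2165] [[ 0.0002 -0.0006  1.    ]
 [-1.      0.0004  0.0002]
 [-0.0004 -1.     -0.0006]] [-0.3838 -0.3751 -2.4427] 0.45574581025914673
```

View pics/s5.png

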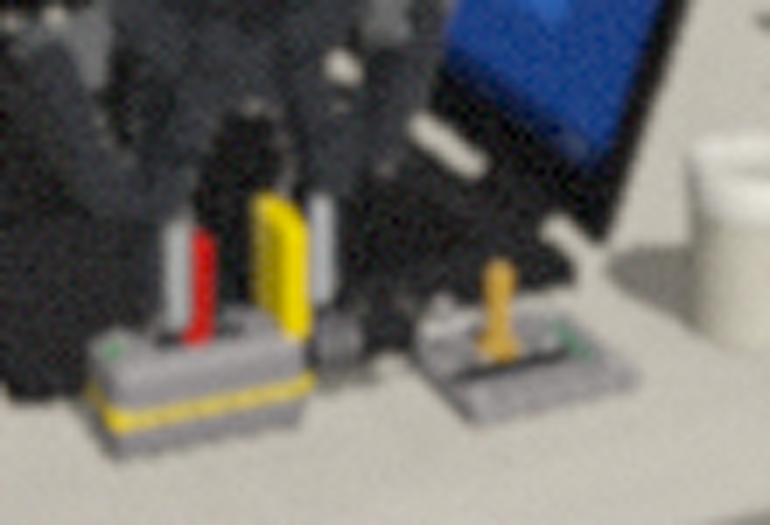

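The probe is level and just off the table. Hook at about (445,310), stud at (500,310). Feeling forward.

Request:
{"op": "move_arm", "data": {"targets": [[[1.5, 0, 0], 0], [[1.5, 0, 0], 0], [[1, 0, 0], 0], [[1, 0, 0], 0], [[0, 0, 0], 0]]}}

```text
t: 5.55
tcp_pos: [0.4593, -0.3547, 0.2168]
tool_rot: [[0.0, 0.0, 1.0], [-1.0, -0.0, 0.0], [0.0, -1.0, 0.0]]
force: [-0.0, 0.2, -2.3]
opening: 0.459
```

Request:
{"op": "move_arm", "data": {"targets": [[[1, 0, 0], 0], [[1, 0, 0], 0], [[0, 0, 0], 0]]}}

```text
t: 5.85
tcp_pos: [0.4613, -0.3547, 0.2167]
tool_rot: [[0.0, 0.0, 1.0], [-1.0, -0.0, 0.0], [0.0, -1.0, 0.0]]
force: [-0.4, -0.2, -2.3]
opening: 0.462
```

Request:
{"op": "move_arm", "data": {"targets": [[[1, 0, 0], 0], [[0, 0, 0], 0]]}}

```text
t: 6.05
tcp_pos: [0.4623, -0.3547, 0.2167]
tool_rot: [[0.0, 0.0, 1.0], [-1.0, -0.0, 0.0], [0.0, -1.0, 0.0]]
force: [0.9, 0.1, -2.0]
opening: 0.461
```

Request:
{"op": "move_arm", "data": {"targets": [[[1, 0, 0], 0], [[0, 0, 0], 0]]}}

```text
t: 6.25
tcp_pos: [0.4633, -0.3547, 0.2167]
tool_rot: [[0.0, 0.0, 1.0], [-1.0, -0.0, 0.0], [0.0, -1.0, 0.0]]
force: [-0.0, 0.2, -2.1]
opening: 0.46
```

Request:
{"op": "move_arm", "data": {"targets": [[[1, 0, 0], 0], [[0, 0, 0], 0]]}}

```text
t: 6.45
tcp_pos: [0.4643, -0.3547, 0.2167]
tool_rot: [[0.0, 0.0, 1.0], [-1.0, -0.0, 0.0], [0.0, -1.0, 0.0]]
force: [1.0, 0.1, -1.3]
opening: 0.461
```

Request:
{"op": "move_arm", "data": {"targets": [[[0.7, 0, 0], 0], [[0, 0, 0], 0]]}}

```text
t: 6.65
tcp_pos: [0.4648, -0.3547, 0.2167]
tool_rot: [[0.0, -0.0, 1.0], [-1.0, 0.0, 0.0], [-0.0, -1.0, -0.0]]
force: [-0.6, 0.2, -2.3]
opening: 0.455
```

Request:
{"op": "move_arm", "data": {"targets": [[[0.7, 0, 0], 0], [[0, 0, 0], 0]]}}

```text
t: 6.85
tcp_pos: [0.4653, -0.3547, 0.2167]
tool_rot: [[0.0, -0.001, 1.0], [-1.0, 0.0, 0.0], [-0.0, -1.0, -0.001]]
force: [-2.3, 0.5, -2.3]
opening: 0.459
```

Request:
{"op": "move_arm", "data": {"targets": [[[0.7, 0, 0], 0], [[0, 0, 0], 0]]}}

```text
t: 7.05
tcp_pos: [0.4657, -0.3547, 0.2166]
tool_rot: [[0.0, -0.002, 1.0], [-1.0, 0.0, 0.0], [-0.0, -1.0, -0.002]]
force: [-4.1, -0.2, -0.3]
opening: 0.455
```

Contact at TCP x of about 0.4645, so stud x is about 0.549, within 1.5 mm of the camera estimate. To centre the stud in the open mouth I need TCP x = 0.4808. Back off, go right, ahead, then feel left.

Request:
{"op": "move_arm", "data": {"targets": [[[-3, 0, 0], 0], [[0, -5, 0], 0], [[0, -6, 0], 0], [[0, -6, 0], 0], [[5, 0, 0], 0], [[5, 0, 0], 0], [[5, 0, 0], 0], [[2.7, 0, 0], 0], [[0, 0, 0], 0], [[0, 0, 0], 0]]}}

```text
t: 8.05
tcp_pos: [0.481, -0.3714, 0.2166]
tool_rot: [[0.0, -0.0, 1.0], [-1.0, 0.0, 0.0], [-0.0, -1.0, -0.0]]
force: [-0.4, 0.1, -2.2]
opening: 0.46
```

Request:
{"op": "move_arm", "data": {"targets": [[[0, 1, 0], 0], [[0, 1, 0], 0], [[0, 1, 0], 0], [[0, 0, 0], 0]]}}

```text
t: 8.45
tcp_pos: [0.4808, -0.3685, 0.2167]
tool_rot: [[0.0, -0.0, 1.0], [-1.0, 0.0, 0.0], [-0.0, -1.0, -0.0]]
force: [0.4, -0.6, -2.0]
opening: 0.457
```

Run:
```python
from h import *
np.set_printoptions(precision=4,suppress=True)
s=arm.read_state();print(s['t'],s['tcp_pos'],s['force'],s['opening'])
snap('side','s6',(210,175,310,245),7.5)
```

```text
8.45 [ 0.4808 -0.3685  0.2167] [ 0.3979 -0.5992 -2.0494] 0.4567057903496096
```

View pics/s6.png

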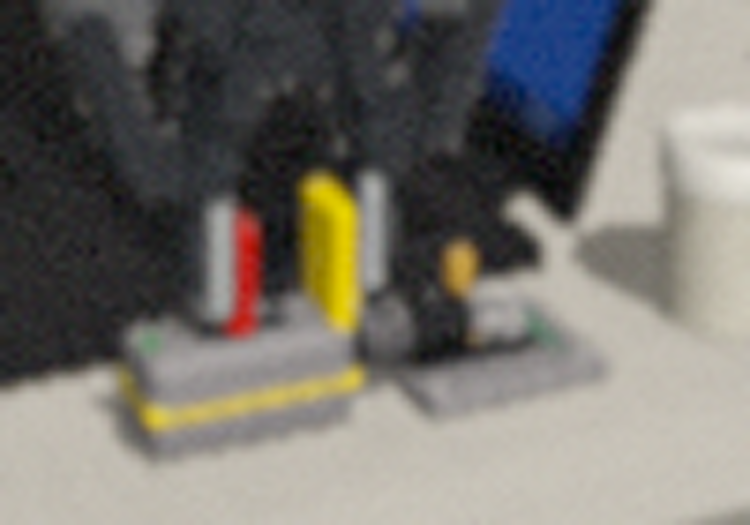

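The stud stands behind the gap between nose and hook bar, as planned (x ≈ 460). Feeling left.

Request:
{"op": "move_arm", "data": {"targets": [[[0, 1, 0], 0], [[0, 1, 0], 0], [[0, 0, 0], 0]]}}

```text
t: 8.8
tcp_pos: [0.4809, -0.3665, 0.2167]
tool_rot: [[0.0, -0.0, 1.0], [-1.0, 0.0, 0.0], [-0.0, -1.0, -0.0]]
force: [0.7, 0.1, -3.1]
opening: 0.455
```

Request:
{"op": "move_arm", "data": {"targets": [[[0, 1, 0], 0], [[0, 1, 0], 0], [[0, 0, 0], 0]]}}

```text
t: 9.1
tcp_pos: [0.4809, -0.3645, 0.2167]
tool_rot: [[0.0, -0.0, 1.0], [-1.0, 0.0, 0.0], [-0.0, -1.0, -0.0]]
force: [-0.2, 0.5, -1.4]
opening: 0.459
```

Request:
{"op": "move_arm", "data": {"targets": [[[0, 1, 0], 0], [[0, 1, 0], 0], [[0, 0, 0], 0]]}}

```text
t: 9.4
tcp_pos: [0.4809, -0.3625, 0.2167]
tool_rot: [[0.0, -0.0, 1.0], [-1.0, 0.0, 0.0], [-0.0, -1.0, -0.0]]
force: [-0.2, -0.6, -2.7]
opening: 0.457
```

Request:
{"op": "move_arm", "data": {"targets": [[[0, 1, 0], 0], [[0, 1, 0], 0], [[0, 0, 0], 0]]}}

```text
t: 9.7
tcp_pos: [0.4809, -0.3605, 0.2167]
tool_rot: [[0.0, -0.0, 1.0], [-1.0, 0.0, 0.0], [-0.0, -1.0, -0.0]]
force: [1.1, -0.0, -2.7]
opening: 0.459
```

Request:
{"op": "move_arm", "data": {"targets": [[[0, 1, 0], 0], [[0, 1, 0], 0], [[0, 0, 0], 0]]}}

```text
t: 10.0
tcp_pos: [0.4809, -0.3585, 0.2167]
tool_rot: [[0.0, -0.0, 1.0], [-1.0, 0.0, 0.0], [-0.0, -1.0, -0.0]]
force: [-0.0, 0.4, -2.1]
opening: 0.456
```

Request:
{"op": "move_arm", "data": {"targets": [[[0, 1, 0], 0], [[0, 1, 0], 0], [[0, 0, 0], 0]]}}

```text
t: 10.3
tcp_pos: [0.4809, -0.3565, 0.2167]
tool_rot: [[0.0, -0.0, 1.0], [-1.0, 0.0, 0.0], [-0.0, -1.0, -0.0]]
force: [0.3, -0.4, -2.7]
opening: 0.458
```

Request:
{"op": "move_arm", "data": {"targets": [[[0, 1, 0], 0], [[0, 1, 0], 0], [[0, 0, 0], 0]]}}

```text
t: 10.6
tcp_pos: [0.4809, -0.3545, 0.2166]
tool_rot: [[0.0, -0.0, 1.0], [-1.0, 0.0, 0.0], [-0.0, -1.0, -0.0]]
force: [-0.3, -0.1, -2.1]
opening: 0.458
```

Request:
{"op": "move_arm", "data": {"targets": [[[0, 1, 0], 0], [[0, 0, 0], 0]]}}

```text
t: 10.8
tcp_pos: [0.481, -0.3536, 0.2167]
tool_rot: [[0.0, -0.0, 1.0], [-1.0, 0.0, 0.0], [-0.0, -1.0, -0.0]]
force: [0.2, 0.6, -1.9]
opening: 0.463
```

Request:
{"op": "move_arm", "data": {"targets": [[[0, 1, 0], 0], [[0, 0, 0], 0]]}}

```text
t: 11.0
tcp_pos: [0.481, -0.3526, 0.2167]
tool_rot: [[0.0, -0.0, 1.0], [-1.0, 0.0, 0.0], [-0.0, -1.0, -0.0]]
force: [0.4, -0.1, -2.6]
opening: 0.459
```

Request:
{"op": "move_arm", "data": {"targets": [[[0, 1, 0], 0], [[0, 0, 0], 0]]}}

```text
t: 11.2
tcp_pos: [0.4809, -0.3519, 0.2168]
tool_rot: [[-0.0, 0.0, 1.0], [-1.0, -0.001, -0.0], [0.001, -1.0, 0.0]]
force: [0.1, -1.4, -3.2]
opening: 0.453
```

Request:
{"op": "move_arm", "data": {"targets": [[[0, 0.8, 0], 0], [[0, 0, 0], 0]]}}

```text
t: 11.4
tcp_pos: [0.4809, -0.3514, 0.2168]
tool_rot: [[-0.0, 0.0, 1.0], [-1.0, -0.002, -0.0], [0.002, -1.0, 0.0]]
force: [0.0, -2.7, -2.9]
opening: 0.457
```

Contact at TCP y of about -0.352, right where the shank should meet the stud, so the stud is fully in. Easing off 1 mm and lowering the probe to the table.

Request:
{"op": "move_arm", "data": {"targets": [[[0, -1, 0], 0], [[0, 0, -0.7], 0], [[0, 0, -0.7], 0], [[0, 0, 0], 0]]}}

```text
t: 11.8
tcp_pos: [0.4811, -0.352, 0.2154]
tool_rot: [[-0.0, 0.0, 1.0], [-1.0, -0.0, -0.0], [0.0, -1.0, 0.0]]
force: [0.3, -1.6, -2.2]
opening: 0.459
```

Request:
{"op": "move_arm", "data": {"targets": [[[0, 0, -0.7], 0], [[0, 0, -0.5], 0], [[0, 0, 0], 0]]}}

```text
t: 12.1
tcp_pos: [0.4812, -0.352, 0.2145]
tool_rot: [[0.0, 0.0, 1.0], [-1.0, -0.0, 0.0], [0.0, -1.0, 0.0]]
force: [0.6, -2.1, 1.7]
opening: 0.454
```

On the table (Fz +1.7 N). Letting go gradually.

Request:
{"op": "move_arm", "data": {"targets": [[[0, 0, 0], 0], [[0, 0, 0], 0], [[0, 0, 0], 0]], "hand": 0.5}}

```text
t: 12.4
tcp_pos: [0.4809, -0.3517, 0.2139]
tool_rot: [[0.0, -0.0, 1.0], [-1.0, 0.0, 0.0], [-0.0, -1.0, -0.0]]
force: [-0.2, -1.7, -2.3]
opening: 0.499
```

Request:
{"op": "move_arm", "data": {"targets": [[[0, 0, 0], 0], [[0, 0, 0], 0], [[0, 0, 0], 0]], "hand": 0.46}}

```text
t: 12.7
tcp_pos: [0.4806, -0.3516, 0.2136]
tool_rot: [[0.0, -0.001, 1.0], [-1.0, 0.001, 0.0], [-0.001, -1.0, -0.001]]
force: [-1.6, -1.0, -1.7]
opening: 0.54
```

Request:
{"op": "move_arm", "data": {"targets": [[[0, 0, 0], 0], [[0, 0, 0], 0], [[0, 0, 0], 0]], "hand": 0.41}}

```text
t: 13.0
tcp_pos: [0.4808, -0.3516, 0.214]
tool_rot: [[0.0, -0.001, 1.0], [-1.0, 0.001, 0.0], [-0.001, -1.0, -0.001]]
force: [-1.9, 0.4, -1.3]
opening: 0.591
```

Request:
{"op": "move_arm", "data": {"targets": [[[0, 0, 0], 0], [[0, 0, 0], 0], [[0, 0, 0], 0]], "hand": 0.35}}

```text
t: 13.3
tcp_pos: [0.4814, -0.352, 0.2146]
tool_rot: [[0.0, 0.001, 1.0], [-1.0, -0.001, 0.0], [0.001, -1.0, 0.001]]
force: [-0.1, 0.1, -0.1]
opening: 0.653
```

Request:
{"op": "move_arm", "data": {"targets": [[[0, 0, 0], 0], [[0, 0, 0], 0], [[0, 0, 0], 0], [[0, 0, 0], 0], [[0, 0, 0], 0]], "hand": 0.05}}

```text
t: 13.8
tcp_pos: [0.481, -0.3519, 0.2141]
tool_rot: [[0.0, -0.0, 1.0], [-1.0, 0.0, 0.0], [-0.0, -1.0, -0.0]]
force: [-0.0, 0.6, 0.1]
opening: 0.949
```

Run:
```python
from h import *
s=arm.read_state();print(s['t'],s['tcp_pos'],s['force'],s['opening'])
snap('side','s7',(210,175,310,245),7.5)
```

```text
13.8 [ 0.48095602 -0.35186007  0.21405751] [-0.01276949  0.62835996  0.09533543] 0.9491940714541776
```

View pics/s7.png

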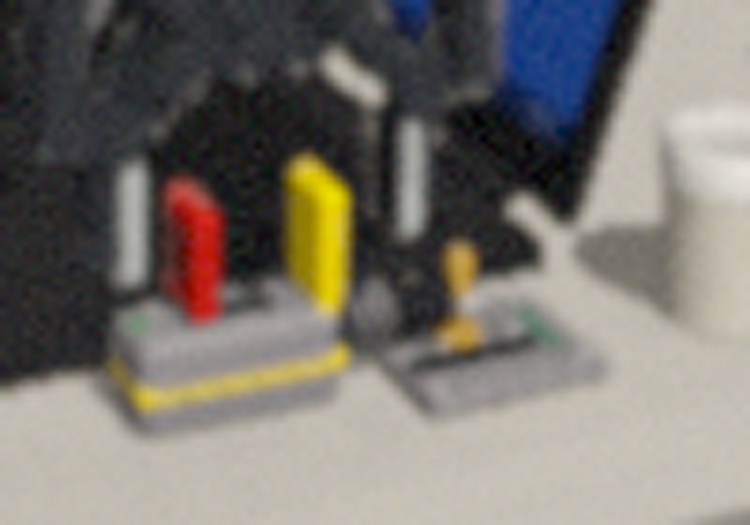

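The probe is released with the stud against the nose end. I'll raise the gripper and measure the lug gap (plunger) from both cameras.

Request:
{"op": "move_arm", "data": {"targets": [[[0, 0, 10], 0], [[0, 0, 20], 0], [[0, 0, 30], 0], [[0, 0, 30], 0], [[0, 0, 30], 0], [[0, 0, 30], 0], [[-30, 0, 0], 0], [[-30, -20, 0], 0], [[-30, -30, 0], 0], [[-30, -30, 0], 0]], "hand": 0}}

```text
t: 14.85
tcp_pos: [0.36, -0.4322, 0.3653]
tool_rot: [[0.001, 0.001, 1.0], [-1.0, -0.001, 0.001], [0.001, -1.0, 0.001]]
force: [0.1, -0.2, 0.2]
opening: 0.996
```

Request:
{"op": "move_arm", "data": {"targets": [[[-30, -30, 0], 0], [[-30, -30, 0], 0], [[-10, -30, 0], 0], [[0, -30, 0], 0], [[0, 0, 0], 0], [[0, 0, 0], 0]]}}

```text
t: 15.45
tcp_pos: [0.2907, -0.5521, 0.3645]
tool_rot: [[-0.001, 0.0, 1.0], [-1.0, 0.0, -0.001], [-0.0, -1.0, 0.0]]
force: [-0.3, -0.5, 0.7]
opening: 0.999
```

Run:
```python
from h import *
s=arm.read_state();print(s['t'],s['tcp_pos'],s['force'],s['opening'])
snap('side','s8',(220,175,310,245),8); snap('top','t8',(245,130,315,240),5.4)
a=cv2.imread('pics/t8.png'); b=cv2.imread('pics/s8.png'); b=cv2.resize(b,(420,327))
c=np.zeros((600,800,3),np.uint8); c[:a.shape[0],:a.shape[1]]=a[:600,:800]; c[:327,380:]=b; cv2.imwrite('pics/c8.png',c)
```

```text
15.45 [ 0.29067178 -0.5521452   0.36446753] [-0.34960609 -0.51825058  0.73111722] 0.9991408255510981
```

View pics/c8.png

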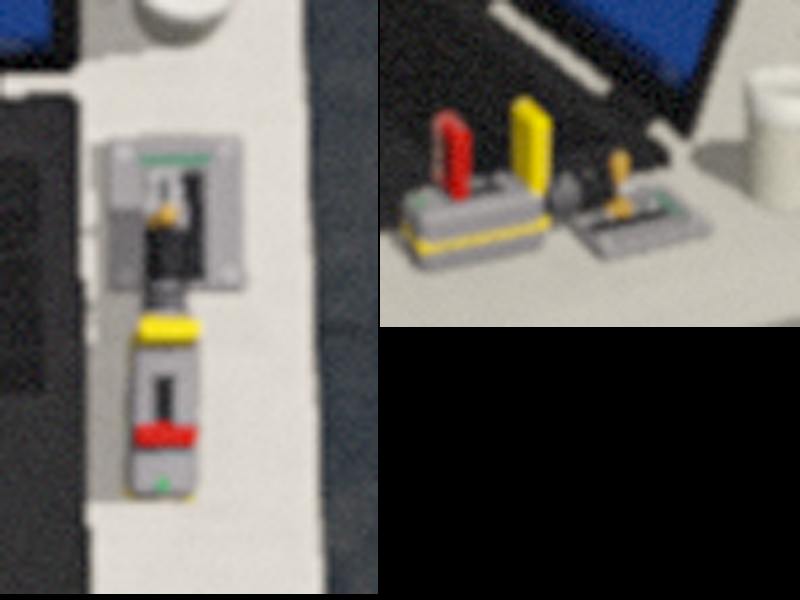

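Run:
```python
from h import *
np.set_printoptions(precision=4,suppress=True)
for n,a,b in (('top','t0','t8'),('side','s0','s8')):
  for f in (a,b):
    im=cv2.imread(f'pics/{f}_full.png'); hs=cv2.cvtColor(im,cv2.COLOR_BGR2HSV); H,S,V=cv2.split(hs)
    out=[]
    for m in ((((H<6)|(H>174))&(S>150)&(V>90)),((H>26)&(H<33)&(S>150)&(V>90))):
      m=m.copy()
      if n=='top': m[:185]=0;m[265:]=0;m[:,255:290].any();m[:,:255]=0;m[:,290:]=0
      else: m[:,:185]=0;m[:,275:]=0;m[:185]=0;m[245:]=0
      k,l,st,c=cv2.connectedComponentsWithStats(m.astype(np.uint8)); i=1+st[1:,4].argmax()
      out.append((c[i],st[i]))
    P=[atz(n,o[0][0],o[0][1],.072 if n=='top' else .055) for o in out]
    print(n,f,[(o[0],o[1]) for o in out],P[0],P[1],'d',np.hypot(*(P[1]-P[0])[:2])*1000)
```

```text
top t0 [(array([276.3684, 247.6316]), array([271, 245,  12,   5,  38], dtype=int32)), (array([275.6111, 225.75  ]), array([271, 224,  11,   4,  36], dtype=int32))] [ 0.3831 -0.355   0.072 ] [ 0.4266 -0.3524  0.072 ] d 43.54592982537636
top t8 [(array([275.    , 210.2667]), array([270, 208,  11,   5,  45], dtype=int32)), (array([275.6857, 190.5429]), array([271, 189,  11,   4,  35], dtype=int32))] [ 0.4577 -0.3505  0.072 ] [ 0.4977 -0.3509  0.072 ] d 40.048755121414516
side s0 [(array([203.5849, 214.1887]), array([199, 205,   9,  20, 106], dtype=int32)), (array([223.4423, 211.9038]), array([220, 203,   6,  18,  52], dtype=int32))] [ 0.3854 -0.3513  0.055 ] [ 0.4286 -0.3572  0.055 ] d 43.60508822199605
side s8 [(array([236.1413, 208.3478]), array([233, 200,   7,  18,  92], dtype=int32)), (array([253.1042, 204.5208]), array([250, 198,   7,  17,  48], dtype=int32))] [ 0.4606 -0.3516  0.055 ] [ 0.5036 -0.3481  0.055 ] d 43.087639300387465
```

Run:
```python
from h import *
a=cv2.imread('pics/s0_full.png')[198:230,190:235]; b=cv2.imread('pics/s8_full.png')[190:222,222:267]
c=cv2.resize(np.vstack([a,b]),None,fx=9,fy=9,interpolation=cv2.INTER_CUBIC); cv2.imwrite('pics/cmp.png',c); print(c.shape)
```

```text
(576, 405, 3)
```

View pics/cmp.png

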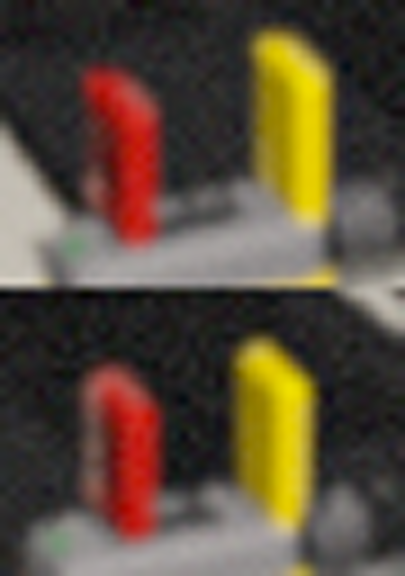

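Run:
```python
from h import *
for off,r,y in(((190,198),(157,240),(330,220)),((222,190),(157,534-288),(313,527-288))):
    P=[atz('side',off[0]+p[0]/9,off[1]+p[1]/9,.034) for p in(r,y)]; print(P,np.hypot(*(P[1]-P[0])[:2]))
```

```text
[array([ 0.38978666, -0.36224622,  0.034     ]), array([ 0.43156212, -0.36855023,  0.034     ])] 0.042248426583249656
[array([ 0.46637217, -0.35715853,  0.034     ]), array([ 0.50391031, -0.36847321,  0.034     ])] 0.03920629669667148
```

```bash
python3 -c "
from h import *
print(ticket.sign_off())"
```

```text
the job is handed in; nothing more can be done
None
```

The probe looks clipped to the stud, standing flat, with the gripper clear of it. I handed the job in at about 15.5 s; no verdict came back.

I pinched the lugs and lifted the probe a couple of millimetres or less. Then I found the stud by touch with the front of the hook (about 4 N), went round it and slid the open hook in sideways. The hook's shank met the stud at the expected place (about 3 N). I eased off, set the probe down and opened the fingers in small steps.

**Last checks:**
- **Plunger:** in the top view the spacing of the lugs shrank from 43.5 to 40.0 mm, which puts the plunger at about 3.5 mm (expected 3.6). Lug edges read by hand in the side view gave about 3.0 mm.
- **Disagreement on the plunger:** an automatic colour measurement in the side view gave only about 0.5 mm. I set it aside because the blobs were poor and partly hidden. One force reading was also unclear: about 2 N was still on the gripper at a 50 mm opening, where a plunger at 3.5 mm should already have been clear.
- **Seating:** the stud sits at the nose end and the probe looks flat. I saw no sign that the pot had moved. The cassette was not rechecked after the start, but the gripper did not work near it.
- **Not measured:** the force between probe and block. I only had the wrist force, which showed about 4 N at most in contact.

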